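# Gauge the gap of the tile press

## Robot

A 6-joint arm with a two-finger parallel gripper is mounted at the origin on the work surface. World frame = base frame: x ahead of the robot, y to its left, z up, the work surface at z = 0. Lengths are in mm, angles in rad, forces in N, time in s.
With the tool pointing down it reaches from about 350 to 975 mm from the base axis. Payload 7.1 kg.
Tool frame: the origin (TCP) lies at the very end of the fingers, on their centre line; the grasp point (between the pads) lies 19 mm behind it (ctrl.tcp_to_grasp is the distance from the TCP to the grasp point, in mm); z points along the fingers, x is the direction in which the jaws open and shut, and the axes are right-handed (so a half turn about z gives the same grasp; the last joint's range is limited). The gripper opens to 88 mm and grips with 3 to 60 N. Pads are 20 mm wide; open, the fingers measure 115 mm over their backs; the gripper's body (75 mm by 178 mm) begins 61 mm behind the grasp point.
Start: joints at [-1.132, 0.423, 1.63, -0, 1.089, -0.019], TCP at [276.249, -560.617, 222.675] pointing down, gripper open.
Joint ranges: [-3, 3], [-0.9, 2.11], [0.09, 2.58], [-1.31, 4.45], [0.11, 2.69], [-2.54, 2.54]. Speed limits (rad/s): [2.39, 2.39, 3.01, 3.14, 3.14, 3.14].

## Interface

Orientations are given as a rotation vector (axis times angle).
In Python, from workcell import get_obs, viewer, ctrl, masks_of gives the robot as it stands. The module is installed in compiled form; this text tells all that it offers.
- The arm moves only by the shell command python3 -m inch 'ROWS'. ROWS is JSON, a list of rows, each an object of numbers: "tx", "ty", "tz": the shift along the tool's x, y, z in cm; "ax", "ay", "az": the turn, a rotation vector about the tool's x, y, z in degrees; "jaw": the opening, from 0 (shut) to 1 (fully open). In form: [{"tx": .., "ty": .., "tz": .., "ax": .., "ay": .., "az": .., "jaw": ..}, ...]. A call has 1 to 12 rows; each row shifts and turns the commanded pose from where the row before left it, along the tool's axes as they then stand; what a row does not reach is not made up. A row lasts 1/8 s, in which the tool goes at most 62.5 mm and 10.7 degrees, less where a joint would pass 70% of its speed; a pose out of reach is approached as far as the arm can. A call is refused whole if a number of a shift passes 6.25 or a number of a turn 10.7, either way. A call with a gripper value outside its range is refused whole. The fingers move at their own pace and stop on an object; the grip force is fixed at half the most. Time passes only in rows, so rows that do not move let the fingers close. It gives the time, the measured TCP pose, the force and the opening at its end, in the units of the state.
- get_obs(): the state, without advancing time (a new reading comes with each control period).
- viewer.get_image(name): name is "side" or "top"; returns (picture, depth): 384x512x3 uint8, red, green, blue; 384x512 float32, mm along the optical axis (not along the pixel's ray), 0 where there is no reading.
- viewer.get_calibration(name): a dict with "fx", "fy", "cx", "cy" (pixels), "rvec" (rotation vector, rad) and "tvec" (3), from world to camera coordinates, as OpenCV has them. Camera axes: x right, y down, z forward; pixel columns grow to the right and rows downward; lengths in mm; the calibration is good to about 2 mm. A picture is of the moment at which its call begins. get_calibration takes no time and is no camera call.
- ctrl.close_job(): hands the job in, once; it reports no verdict.
Trained networks look in the newest picture that a camera, given by its name, has taken for a name from the list of things; names that differ only in an ending like _2 or _b are one class to them, and where a whole thing is asked for, a point or a joint stands for the part that bears it (a point fixed in the world has none). Each returns a list of dicts, best first, with "score" (0 to 1); they miss things now and then, are a little off and sometimes report something else, mostly with a low value. They report only what shows in the picture. A call takes as long as a camera call. They do not tell look-alikes from the thing itself.
- masks_of(camera, thing): "pixels" (384x512 bool, what is visible of it) and "location" ([column, row] in pixels, amid what is visible of it).
The state is a dict: "t": time; "qpos": joint angles; "qvel": joint speeds; "joint_torque": joint torques, N m; "ee_pos": TCP position; "orientation": TCP orientation; "ft_force": force on the tool from outside, world axes, zero at the start; "moment": the same for the moment, N m; "width": finger opening in mm.
Only numpy, scipy, OpenCV 4.12 (cv2) and the standard library are available. Lean on these libraries where they do the work, as an engineer would, in place of code of your own. Each camera call takes 0.05 s, during which the arm holds its last target. There are 200 camera calls.

## Task

Get the bench tile press ready for its gap to be read: press the raised front of its pallet down until the pallet sits level in the bed, then pick up the taper gauge by its handle and slide the blade, lying flat on the pallet and pointing straight in from the front, under the platen just until it drags snugly between the two plates, without jacking the platen up off its stops. Finish holding the gauge at that depth, still gripped and still, and leave the other things on the bench alone.

Things in the scene. Friction and masses are not known exactly. Their poses are not given: they have to be found in the camera images.
- press: Bench tile press, fixed: grey bed 310 x 276 mm, top 40 mm up, from x -205 to +105; two 22 mm columns at y +-112 mm; crosshead 287 to 323 mm up; screw foot (48 mm across) 140 mm up, clear of the platen; cross bar of the screw up to 420 mm. Origin on the table under the platen's centre; x points into the press from its open front (robot's side), y left, z up. Turned up to 0.2 rad
- pallet: Lower plate: plywood board 240 (x) x 164 x 10 mm lying in the bed. Its rear edge, hooked under a bar, is a hinge; its front starts raised 7 to 12 mm and stays where pushed (spring clips). Level, its top is 50 mm above the table and 145 mm of it lies open before the platen. Origin: middle of the rear edge, underside, at x +45 mm of the press, 40 mm up; z is vertical when it is level
- pallet_front (a point): Point on the pallet's top, on its centre line, 20 mm behind its front edge, at x -175 mm of the press: the place to press. About 7 N down moves it, to a firm stop at level, where this point is 50 mm above the table
- platen: Upper plate: aluminium, 100 (x) x 178 x 16 mm, with 38 mm round sleeves on the two columns; it rests by its own weight (0.6 to 1.0 kg) on a stop collar on each column and rises if something is forced under it. Origin: centre of its underside, axes as the press; front edge at x -50 mm. The gap down to the level pallet is 6 to 10.5 mm, set anew each time
- gauge: Taper gauge lying on the bench left or right of the press: steel blade, wooden handle, 0.12 kg. Handle 70 (x) x 22 (y) x 37 mm high; 20 mm neck; blade 26 mm wide, 120 mm long, flat underneath and level with the handle's underside, its top sloping 1 in 10 from 14 mm thick at the neck to 2 mm at the tip. Origin: underside of the handle's centre; x along the blade to the tip, z up
- gauge_tip (a point): Underside of the blade's tip, 175 mm ahead of the gauge's origin. The blade drags (5 to 15 N along it) from where its thickness at the platen's front edge equals the gap: tip 40 to 85 mm inside that edge
- knife: Bystander: potter's knife with a white round-edged handle, 205 mm long and 15 mm high, lying on the other side of the press from the gauge. Origin under its handle's centre, x to the tip
- rule: Bystander: steel straightedge 300 x 30 x 4 mm lying lengthwise at the left, outside the gauge or knife. Origin under its centre, x along it
- mug: Bystander: black mug 80 mm across, 95 mm high, left behind. Origin under its centre
- dish: Bystander: white saucer 120 mm across, 24 mm high, right behind. Origin under its centre
- pinchpot: Bystander: grey clay bowl 100 mm across, 55 mm high, at the left. Origin under its centre
- blanks: Bystander: stack of three 100 mm square red tiles, 29 mm high, at the right. Origin under its centre
Things that resemble listed ones, but are neither listed nor needed, are in the scene too. Leave any blue or pink look-alike of the gauge alone.

How it is judged (in metres and radians):
On the way, in this order (a step that is already met when the one before it is completed fails the run):
1. the pallet is pressed down level in the bed (within 0.46 degrees, 2 mm at its front) (angle between pallet's own z axis and vertical below 0.008 rad), for 0.2 s.
2. the gauge, in the fingers, has its tip over the pallet and under the platen (contact force between the fingers and gauge above 3 N and x of gauge_tip in the frame of platen above -0.045 m and z of gauge_tip in the frame of platen between -0.02 and 0 m), for 0.1 s.
At the end, for the whole second after the job is handed in: Pallet level within 0.46 deg. Gauge gripped and still, flat within 3.4 deg, straight within 7 deg, tip at least 20 mm under the platen, platen bearing on it with over 2 N and it on the pallet with over 1 N; platen risen less than 1.5 mm (angle between pallet's own z axis and vertical below 0.008 rad and contact force between the fingers and gauge above 3 N and contact force between gauge and platen above 2 N and contact force between gauge and pallet above 1 N and distance of platen from where it was at the start of the episode below 0.0015 m and x of gauge_tip in the frame of platen between -0.03 and 0.07 m and y of gauge_tip in the frame of platen between -0.075 and 0.075 m and angle between the x axis of gauge and the x axis of press, either way round below 0.12 rad and angle between gauge's own z axis and vertical below 0.06 rad and linear speed of gauge below 0.01 m/s); the arm keeps its last pose, push and grip.
It fails at once if the platen was jacked up more than 4 mm (distance of platen from where it was at the start of the episode above 0.004 m).
It fails at once if another thing on the bench was shifted more than 40 mm (distance of any of knife, rule, mug, dish, pinchpot, blanks from where it was at the start of the episode above 0.04 m).
It also fails if it takes over 58 s, if anything falls off the work surface, if the arm or the gripper's body presses on something with over 40 N, if the wrist force passes 120 N, or if a joint passes its speed limit or range.

## Working session

There is one attempt and no reset: what is moved stays moved. The work goes in short steps, Python scripts to look and compute and a shell command to move; the robot and the scene stay as the last step left them, time stands still between calls to the robot, and variables do not carry over. Pictures are saved under pics/ and viewed, about 8 in all and at most 12, crops included, and the job is handed in when it is done.

```bash
mkdir -p pics
cat > h.py <<'E'
import numpy as np, cv2
from workcell import get_obs, viewer, ctrl, masks_of
from scipy.spatial.transform import Rotation as R
def pts(cam, depth, mask):
    c=viewer.get_calibration(cam); v,u=np.nonzero(mask&(depth>0)); z=depth[v,u]
    P=np.c_[(u-c["cx"])*z/c["fx"],(v-c["cy"])*z/c["fy"],z]
    M=R.from_rotvec(np.ravel(c["rvec"]))
    return M.inv().apply(P-np.ravel(c["tvec"])), np.c_[u,v]
def proj(cam,P):
    c=viewer.get_calibration(cam);K=np.array([[c["fx"],0,c["cx"]],[0,c["fy"],c["cy"]],[0,0,1.]])
    return cv2.projectPoints(np.float64(P).reshape(-1,3),np.float64(c["rvec"]),np.float64(c["tvec"]),K,None)[0][:,0]
def save(cam,name):
    im,d=viewer.get_image(cam); cv2.imwrite(f"pics/{name}.png",im[...,::-1]); return im,d
E
python3 - <<'E'
from h import *
D={}
a,da=save("top","a");b,db=save("side","b")
cv2.imwrite("pics/ab.png",np.vstack([a,b])[...,::-1][:, :])
np.savez("d0.npz",a=a,da=da,b=b,db=db)
for cam,d in (("top",da),("side",db)):
    c=viewer.get_calibration(cam); print(cam,-R.from_rotvec(np.ravel(c["rvec"])).inv().apply(np.ravel(c["tvec"])))
    for n in ("gauge","platen","pallet","press","knife"):
        for m in masks_of(cam,n)[:4]:
            P,_=pts(cam,d,m["pixels"]); 
            if len(P): print(cam,n,round(m["score"],2),np.round(m["location"]),len(P),P.mean(0).round(),P.min(0).round(),P.max(0).round())
print(get_obs())
E
```

```text
top [ 420.73978354   13.64777922 1419.32955887]
top gauge 0.82 [387. 246.] 429 [ 342. -480.   17.] [ 270. -566.   -4.] [ 415. -396.   45.]
top gauge 0.57 [336. 198.] 455 [ 507. -296.   17.] [ 412. -341.   -5.] [ 613. -260.   44.]
top gauge 0.56 [301. 252.] 412 [ 321. -184.   18.] [ 246. -260.   -3.] [ 400. -110.   45.]
top platen 0.97 [238. 142.] 1020 [689.  48.  73.] [645. -76.  40.] [739. 170.  94.]
top pallet 0.8 [232. 171.] 2017 [588.  68.  58.] [503. -21.  35.] [668. 157.  79.]
top press 0.76 [235. 158.] 6377 [633.  61. 168.] [485. -91.  -7.] [845. 222. 431.]
top knife 0.82 [157. 206.] 263 [475. 341.  12.] [377. 331.  -3.] [587. 354.  22.]
top knife 0.34 [396. 174.] 834 [ 601. -505.   28.] [ 542. -566.   -3.] [ 661. -448.   39.]
top knife 0.33 [331. 145.] 887 [ 706. -290.   12.] [ 645. -345.   -7.] [ 771. -230.   33.]
side [-191.34575429  892.8591993  1148.05574689]
side gauge 0.89 [339. 209.] 377 [ 312. -173.   19.] [ 244. -269.   -5.] [ 403. -107.   43.]
side gauge 0.77 [354. 160.] 205 [ 391. -424.   25.] [ 363. -494.   -3.] [ 433. -393.   46.]
side gauge 0.64 [314. 170.] 353 
[... 452 characters left out ...]
2.  12.] [380. 321.  -3.] [595. 353.  21.]
{'t': 0.6, 'qpos': array([-1.13201846e+00,  4.23076859e-01,  1.62990812e+00,  9.58481514e-06,
        1.08860026e+00, -1.89933835e-02]), 'qvel': array([-0.00022764,  0.00084776, -0.00176152, -0.00017183, -0.0007125 ,
        0.00084701]), 'joint_torque': array([-1.21107685e-03, -5.44299674e+01, -2.73933095e+01,  6.43755309e-02,
        1.69608335e-02, -3.55567420e-05]), 'ee_pos': array([ 276.23974939, -560.61822082,  222.68632573]), 'orientation': array([-2.66752770e+00,  1.65948215e+00, -1.70396062e-05]), 'ft_force': array([ 0.31689781, -0.29731673,  0.9783922 ]), 'moment': array([-0.01548746,  0.02340796,  0.02092383]), 'width': 87.79604147714723}
```

View pics/ab.png

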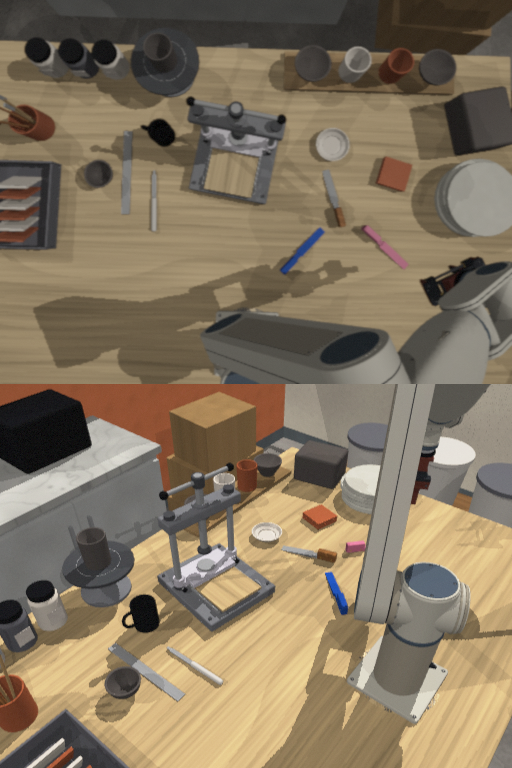

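The top view shows the press at (235,155). The real gauge (wood and steel) has its handle near (340,215) and its tip near (326,172). The blue (302,250) and pink (385,246) ones are look-alikes. Next I'll fit the poses.

Run:
```python
from h import *
from scipy.ndimage import binary_erosion
Z=np.load("d0.npz")
from scipy.optimize import minimize
for cam,k,dk in (("top","a","da"),("side","b","db")):
    im,d=save(cam,"c"+cam)
    m=masks_of(cam,"press")[0]["pixels"]
    P,_=pts(cam,d,m); 
    bed=P[(P[:,2]>33)&(P[:,2]<46)]; r=cv2.minAreaRect(bed[:,:2].astype(np.float32)); print(cam,"bed",r)
    bar=P[P[:,2]>395]; print("bar",bar.mean(0),cv2.minAreaRect(bar[:,:2].astype(np.float32)))
    ch=P[(P[:,2]>312)&(P[:,2]<332)]; print("cross",ch.mean(0),cv2.minAreaRect(ch[:,:2].astype(np.float32)))
    m=masks_of(cam,"pallet")[0]["pixels"]; P,_=pts(cam,d,binary_erosion(m)); P=P[(P[:,2]>45)&(P[:,2]<72)]
    A=np.c_[P,np.ones(len(P))][:,[0,1,3]]; print("pallet",cv2.minAreaRect(P[:,:2].astype(np.float32)),np.linalg.lstsq(A,P[:,2],rcond=None)[0])
    m=masks_of(cam,"platen")[0]["pixels"]; P,_=pts(cam,d,binary_erosion(m)); P=P[(P[:,2]>60)&(P[:,2]<85)]
    print("platen",np.median(P[:,2]),cv2.minAreaRect(P[:,:2].astype(np.float32)))
    g=[x for x in masks_of(cam,"gauge") if np.hypot(*(pts(cam,d,x["pixels"])[0].mean(0)[:2]-[500,-296]))<60]
    for x in g:
        P,_=pts(cam,d,x["pixels"]); H=P[P[:,2]>28]; print("gauge",x["score"],cv2.minAreaRect(P[:,:2].astype(np.float32)),"handle",H.mean(0),cv2.minAreaRect(H[:,:2].astype(np.float32)))
        q=P[:,:2]-P[:,:2].mean(0); w=np.linalg.svd(q,full_matrices=False)[2][0]; w*=np.sign(w[0]); s=q@w
        print("axis",w,np.degrees(np.arctan2(w[1],w[0])),"ends",P[:,:2].mean(0)+w*s.min(),P[:,:2].mean(0)+w*s.max())
    c=proj(cam,[600,-60,50])[0].astype(int)
    np.savez("c"+cam,im=im,d=d)
a=cv2.imread("pics/ctop.png")[90:260,180:360]; b=cv2.imread("pics/cside.png")[80:250,150:330]
cv2.imwrite("pics/crop.png",np.hstack([cv2.resize(a,(400,378)),cv2.resize(b,(400,378))]))
```

```text
top bed ((617.8180541992188, 62.97857666015625), (275.4742431640625, 227.59561157226562), 80.35037231445312)
bar [706.20474199  47.4361884  414.70595416] ((707.6531372070312, 47.519256591796875), (262.0062255859375, 39.963138580322266), 84.11701202392578)
cross [695.64250291  48.29915863 322.70881746] ((699.8240356445312, 48.941925048828125), (275.9580078125, 49.52177810668945), 80.68964385986328)
pallet ((588.7222900390625, 67.2295913696289), (160.90928649902344, 142.28369140625), 80.11412811279297) [-4.95214263e-02  7.80634621e-03  8.68199933e+01]
platen 72.70460332590253 ((690.32373046875, 48.56451416015625), (239.94131469726562, 63.140907287597656), 80.22196197509766)
gauge 0.79 ((513.4871826171875, -299.1812744140625), (208.3175506591797, 36.169551849365234), 18.080493927001953) handle [ 445.36578255 -314.70827837   36.65443478] ((445.5773620605469, -315.6087341308594), (68.98075866699219, 23.215579986572266), 16.101205825805664)
axis [0.96608616 0.25821993] 14.964465469748689 ends [ 411.78832742 -322.65993496] [ 612.86933428 -268.91408244]
side bed ((659.34521484375, 57.4929656
[... 326 characters left out ...]
68.34571075439453), 80.07141876220703)
pallet ((589.0974731445312, 68.94756317138672), (166.10316467285156, 147.88966369628906), 80.06067657470703) [-4.76116570e-02  8.19522465e-03  8.71292284e+01]
platen 73.82200234272776 ((706.9847412109375, 54.901344299316406), (249.3041229248047, 105.78897857666016), 81.80641174316406)
gauge 0.56 ((522.0357055664062, -317.7320556640625), (211.752685546875, 79.33375549316406), 16.01386070251465) handle [ 445.74581189 -312.87048379   36.32041319] ((447.26226806640625, -313.66845703125), (69.25768280029297, 29.67542266845703), 15.186588287353516)
axis [0.96643281 0.2569195 ] 14.887354640155413 ends [ 412.9811873  -321.59593087] [ 617.81994155 -267.14095898]
```

View pics/crop.png

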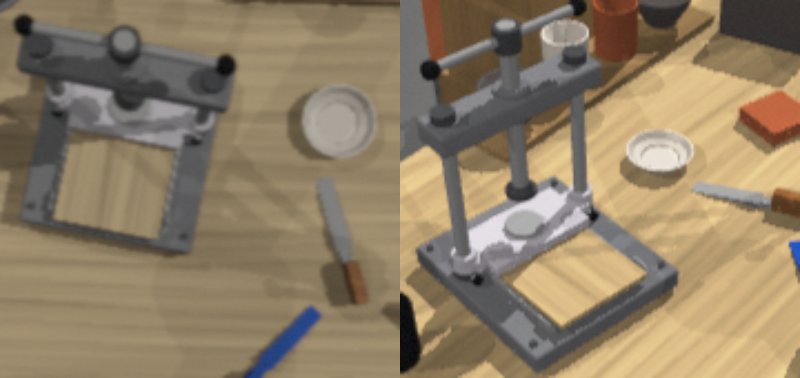

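```bash
cat >> h.py <<'E'
O=np.array([708.3,48.8,0]); YAW=np.radians(-9.8)
def press(x,y,z): return O+R.from_euler("z",YAW).apply([x,y,z])
def plan(target,xdir,cur=None):
    "xdir: world angle (deg) of tool x (mod 180). prints az (deg), then shift in cm in turned tool axes"
    o=get_obs(); M=R.from_rotvec(o["orientation"]).as_matrix()
    a=np.degrees(np.arctan2(M[1,0],M[0,0])); p=o["ee_pos"] if cur is None else cur
    for h in (0,180):
        dy=(xdir+h-a+180)%360-180; t=np.radians(xdir+h)
        T=np.array([[np.cos(t),np.sin(t),0],[np.sin(t),-np.cos(t),0],[0,0,-1]])
        print("az",round(-dy,2),"shift cm",(T.T@(np.array(target)-p)/10).round(2))
    print("pos",o["ee_pos"].round(1),"xdir",a.round(2),"tilt",M[:,2].round(4),"F",o["ft_force"].round(1),"q6",o["qpos"][5].round(2),"t",o["t"])
E
python3 -c "
from h import *
plan(press(-175,0,90),80.2)"
```

```text
az -143.97 shift cm [67.41 14.7  13.27]
az 36.03 shift cm [-67.41 -14.7   13.27]
pos [ 276.3 -560.6  222.7] xdir -63.77 tilt [ 0. -0. -1.] F [ 0.4 -0.3  0.4] q6 -0.02 t 1.1
```

```bash
python3 -c "
from h import *
plan(press(-175,0,90),-63.77)"
```

```text
az -0.0 shift cm [-45.87 -51.54  13.27]
az 180.0 shift cm [45.87 51.54 13.27]
pos [ 276.3 -560.6  222.7] xdir -63.77 tilt [ 0. -0. -1.] F [ 0.4 -0.3  0.4] q6 -0.02 t 1.1
```

```bash
python3 -m inch '[{"tx":-3.82,"ty":-4.3,"jaw":0},{"tx":-3.82,"ty":-4.3,"jaw":0},{"tx":-3.82,"ty":-4.3,"jaw":0},{"tx":-3.82,"ty":-4.3,"jaw":0},{"tx":-3.82,"ty":-4.3,"jaw":0},{"tx":-3.82,"ty":-4.3,"jaw":0},{"tx":-3.82,"ty":-4.3,"jaw":0},{"tx":-3.82,"ty":-4.3,"jaw":0},{"tx":-3.82,"ty":-4.3,"jaw":0},{"tx":-3.82,"ty":-4.3,"jaw":0},{"tx":-3.82,"ty":-4.3,"jaw":0},{"tx":-3.82,"ty":-4.3,"jaw":0}]'; python3 -c "
from h import *
plan(press(-175,0,68),-63.77)"
```

```text
az -0.0 shift cm [-45.87 -51.54  15.47]
az 180.0 shift cm [45.87 51.54 15.47]
pos [ 276.3 -560.6  222.7] xdir -63.77 tilt [ 0. -0. -1.] F [ 0.4 -0.3  0.4] q6 -0.02 t 1.1$[0]: bad value
```

```bash
python3 -m inch '[{"tx":-3.82,"ty":-4.3,"tz":0,"ax":0,"ay":0,"az":0,"jaw":0}]'
```

```text
t: 1.23
ee_pos: [297.6, -509.3, 222.7]
orientation: [2.664, -1.663, 0.003]
ft_force: [0.7, 0.2, 0.2]
width: 81.0
```

All keys are required in every row.

```bash
python3 -m inch '[{"tx":-3.82,"ty":-4.3,"tz":0,"ax":0,"ay":0,"az":0,"jaw":0},{"tx":-3.82,"ty":-4.3,"tz":0,"ax":0,"ay":0,"az":0,"jaw":0},{"tx":-3.82,"ty":-4.3,"tz":0,"ax":0,"ay":0,"az":0,"jaw":0},{"tx":-3.82,"ty":-4.3,"tz":0,"ax":0,"ay":0,"az":0,"jaw":0},{"tx":-3.82,"ty":-4.3,"tz":0,"ax":0,"ay":0,"az":0,"jaw":0},{"tx":-3.82,"ty":-4.3,"tz":0,"ax":0,"ay":0,"az":0,"jaw":0},{"tx":-3.82,"ty":-4.3,"tz":0,"ax":0,"ay":0,"az":0,"jaw":0},{"tx":-3.82,"ty":-4.3,"tz":0,"ax":0,"ay":0,"az":0,"jaw":0},{"tx":-3.82,"ty":-4.3,"tz":0,"ax":0,"ay":0,"az":0,"jaw":0},{"tx":-3.82,"ty":-4.3,"tz":0,"ax":0,"ay":0,"az":0,"jaw":0},{"tx":-3.82,"ty":-4.3,"tz":0,"ax":0,"ay":0,"az":0,"jaw":0}]'; python3 -c "
from h import *
plan(press(-175,0,68),-63.77)"
```

```text
t: 2.6
ee_pos: [537.1, 80.6, 223.0]
orientation: [-2.667, 1.659, -0.001]
ft_force: [0.9, -0.6, 0.5]
width: 0.2
az 0.01 shift cm [ 0.12  0.2  15.5 ]
az -179.99 shift cm [-0.12 -0.2  15.5 ]
pos [537.1  80.6 223. ] xdir -63.76 tilt [ 7.e-04 -0.e+00 -1.e+00] F [ 0.9 -0.6  0.5] q6 1.24 t 2.6
```

Down to 68 mm, then press gently to 54.

```bash
python3 -m inch '[{"tx":0,"ty":0,"tz":5.0,"ax":0,"ay":0,"az":0,"jaw":0},{"tx":0,"ty":0,"tz":5.0,"ax":0,"ay":0,"az":0,"jaw":0},{"tx":0,"ty":0,"tz":4.0,"ax":0,"ay":0,"az":0,"jaw":0},{"tx":0,"ty":0,"tz":1.5,"ax":0,"ay":0,"az":0,"jaw":0},{"tx":0,"ty":0,"tz":0.5,"ax":0,"ay":0,"az":0,"jaw":0},{"tx":0,"ty":0,"tz":0.5,"ax":0,"ay":0,"az":0,"jaw":0},{"tx":0,"ty":0,"tz":0.4,"ax":0,"ay":0,"az":0,"jaw":0},{"tx":0,"ty":0,"tz":0,"ax":0,"ay":0,"az":0,"jaw":0}]'
```

```text
t: 3.6
ee_pos: [537.3, 78.7, 55.0]
orientation: [-2.666, 1.659, -0.002]
ft_force: [0.6, -1.0, -0.2]
width: 0.6
```

```bash
python3 -m inch '[{"tx":0,"ty":0,"tz":0.2,"ax":0,"ay":0,"az":0,"jaw":0},{"tx":0,"ty":0,"tz":0.2,"ax":0,"ay":0,"az":0,"jaw":0},{"tx":0,"ty":0,"tz":0,"ax":0,"ay":0,"az":0,"jaw":0}]'; python3 -m inch '[{"tx":0,"ty":0,"tz":0.1,"ax":0,"ay":0,"az":0,"jaw":0},{"tx":0,"ty":0,"tz":0.1,"ax":0,"ay":0,"az":0,"jaw":0},{"tx":0,"ty":0,"tz":0,"ax":0,"ay":0,"az":0,"jaw":0}]'
```

```text
t: 3.98
ee_pos: [537.3, 78.8, 50.7]
orientation: [-2.666, 1.659, -0.002]
ft_force: [-0.3, 1.1, 5.2]
width: 0.6
t: 4.35
ee_pos: [537.3, 78.8, 50.1]
orientation: [-2.666, 1.659, -0.002]
ft_force: [-7.4, -0.6, 23.7]
width: 0.6
```

```bash
python3 -m inch '[{"tx":0,"ty":0,"tz":-5,"ax":0,"ay":0,"az":0,"jaw":0},{"tx":0,"ty":0,"tz":-5,"ax":0,"ay":0,"az":5.6,"jaw":0},{"tx":0,"ty":0,"tz":-2,"ax":0,"ay":0,"az":5.6,"jaw":0}]'; python3 -c "
from h import *
plan([446,-314.5,70],-75)
im,d=viewer.get_image('side')
P,_=pts('side',d,masks_of('side','pallet')[0]['pixels']);P=P[(P[:,2]>40)&(P[:,2]<72)];print(np.linalg.lstsq(np.c_[P[:,:2],np.ones(len(P))],P[:,2],rcond=None)[0],np.median(P[:,2]))
"
```

```text
t: 4.72
ee_pos: [538.5, 78.8, 171.2]
orientation: [-2.486, 1.913, -0.007]
ft_force: [0.5, 0.2, -0.1]
width: 0.5
az -0.16 shift cm [35.59 19.12 10.12]
az 179.84 shift cm [-35.59 -19.12  10.12]
pos [538.5  78.8 171.2] xdir -75.16 tilt [ 6.e-03  7.e-04 -1.e+00] F [ 0.5  0.2 -0.1] q6 1.44 t 4.725
[5.27936024e-03 1.04576017e-03 4.79003490e+01] 51.1699808275436
```

```bash
python3 -m inch '[{"tx":4.45,"ty":2.39,"tz":0,"ax":0,"ay":0,"az":0,"jaw":0.6},{"tx":4.45,"ty":2.39,"tz":0,"ax":0,"ay":0,"az":0,"jaw":0.6},{"tx":4.45,"ty":2.39,"tz":0,"ax":0,"ay":0,"az":0,"jaw":0.6},{"tx":4.45,"ty":2.39,"tz":0,"ax":0,"ay":0,"az":0,"jaw":0.6},{"tx":4.45,"ty":2.39,"tz":0,"ax":0,"ay":0,"az":0,"jaw":0.6},{"tx":4.45,"ty":2.39,"tz":0,"ax":0,"ay":0,"az":0,"jaw":0.6},{"tx":4.45,"ty":2.39,"tz":0,"ax":0,"ay":0,"az":0,"jaw":0.6},{"tx":4.45,"ty":2.39,"tz":0,"ax":0,"ay":0,"az":0,"jaw":0.6},{"tx":0,"ty":0,"tz":5,"ax":0,"ay":0,"az":0,"jaw":0.6},{"tx":0,"ty":0,"tz":4.5,"ax":0,"ay":0,"az":0,"jaw":0.6},{"tx":0,"ty":0,"tz":0,"ax":0,"ay":0,"az":0,"jaw":0.6}]'
python3 - <<'E'
from h import *
plan([446,-314.5,9],-75)
ims=[]
for c in ("top","side"):
    im,d=viewer.get_image(c); u,v=proj(c,[480,-305,30])[0].astype(int); x=im[v-50:v+50,u-60:u+60,::-1]; ims.append(cv2.resize(x,(400,333),interpolation=cv2.INTER_CUBIC))
cv2.imwrite("pics/g.png",np.hstack(ims))
E
```

```text
t: 6.2
ee_pos: [441.4, -313.0, 69.0]
orientation: [2.494, -1.91, -0.013]
ft_force: [0.6, 0.2, 0.5]
width: 52.9
az 0.1 shift cm [ 0.26 -0.41  6.  ]
az -179.9 shift cm [-0.26  0.41  6.  ]
pos [ 441.4 -313.    69. ] xdir -74.9 tilt [-0.0066  0.0049 -1.    ] F [0.6 0.2 0.5] q6 0.67 t 6.2
```

View pics/g.png

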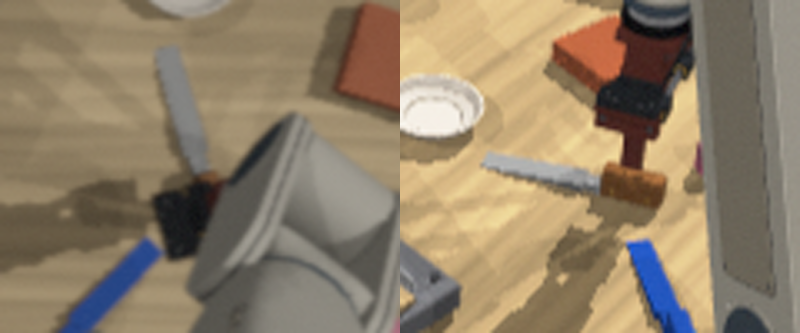

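```bash
python3 -m inch '[{"tx":0.26,"ty":-0.41,"tz":0,"ax":0.29,"ay":0.37,"az":0,"jaw":0.6},{"tx":0,"ty":0,"tz":3,"ax":0,"ay":0,"az":0,"jaw":0.6},{"tx":0,"ty":0,"tz":2,"ax":0,"ay":0,"az":0,"jaw":0.6},{"tx":0,"ty":0,"tz":1,"ax":0,"ay":0,"az":0,"jaw":0.6},{"tx":0,"ty":0,"tz":0,"ax":0,"ay":0,"az":0,"jaw":0.6}]'; python3 -c "
from h import *
plan([446,-314.5,9],-75)"
```

```text
t: 6.92
ee_pos: [449.7, -316.7, 13.2]
orientation: [-2.493, 1.911, -0.014]
ft_force: [-0.0, 0.0, -0.0]
width: 52.5
az 0.05 shift cm [-0.3   0.3   0.42]
az -179.95 shift cm [ 0.3  -0.3   0.42]
pos [ 449.7 -316.7   13.2] xdir -74.95 tilt [ 0.0072 -0.0054 -1.    ] F [-0.  0. -0.] q6 0.67 t 6.925
```

```bash
python3 -m inch '[{"tx":0,"ty":0,"tz":0.2,"ax":0,"ay":0,"az":0,"jaw":0.6},{"tx":0,"ty":0,"tz":0,"ax":0,"ay":0,"az":0,"jaw":0.6},{"tx":0,"ty":0,"tz":0,"ax":0,"ay":0,"az":0,"jaw":0.6}]'; python3 -c "
from h import *
plan([446,-314.5,9],-75)"
```

```text
t: 7.3
ee_pos: [449.5, -316.7, 11.1]
orientation: [-2.493, 1.912, -0.014]
ft_force: [-0.6, 0.3, 0.6]
width: 52.5
az 0.03 shift cm [-0.3   0.28  0.21]
az -179.97 shift cm [ 0.3  -0.28  0.21]
pos [ 449.5 -316.7   11.1] xdir -74.97 tilt [ 0.0072 -0.0053 -1.    ] F [-0.6  0.3  0.6] q6 0.67 t 7.3
```

```bash
python3 -m inch '[{"tx":-0.3,"ty":0.3,"tz":0.2,"ax":-0.3,"ay":-0.38,"az":0,"jaw":0.6},{"tx":0,"ty":0,"tz":0,"ax":0,"ay":0,"az":0,"jaw":0.6},{"tx":0,"ty":0,"tz":0,"ax":0,"ay":0,"az":0,"jaw":0.6}]'; python3 -c "
from h import *
plan([446,-314.5,9],-75)"
```

```text
t: 7.68
ee_pos: [445.5, -314.4, 8.6]
orientation: [2.493, -1.912, -0.001]
ft_force: [0.3, -0.0, 0.6]
width: 52.9
az 0.02 shift cm [ 0.02 -0.05 -0.04]
az -179.98 shift cm [-0.02  0.05 -0.04]
pos [ 445.5 -314.4    8.6] xdir -74.98 tilt [-3.e-04  2.e-04 -1.e+00] F [ 0.3 -0.   0.6] q6 0.67 t 7.675
```

Grasp point. Close and lift.

```bash
python3 -m inch '[{"tx":0,"ty":0,"tz":0,"ax":0,"ay":0,"az":0,"jaw":0},{"tx":0,"ty":0,"tz":0,"ax":0,"ay":0,"az":0,"jaw":0},{"tx":0,"ty":0,"tz":0,"ax":0,"ay":0,"az":0,"jaw":0},{"tx":0,"ty":0,"tz":0,"ax":0,"ay":0,"az":0,"jaw":0}]';  python3 -m inch '[{"tx":0,"ty":0,"tz":-2,"ax":0,"ay":0,"az":0,"jaw":0},{"tx":0,"ty":0,"tz":-4,"ax":0,"ay":0,"az":0,"jaw":0},{"tx":0,"ty":0,"tz":-5,"ax":0,"ay":0,"az":0,"jaw":0},{"tx":0,"ty":0,"tz":0,"ax":0,"ay":0,"az":0,"jaw":0},{"tx":0,"ty":0,"tz":0,"ax":0,"ay":0,"az":0,"jaw":0}]'; python3 -c "
from h import *
plan(press(-270,0,118),-99.8)"
```

```text
t: 8.18
ee_pos: [445.6, -314.5, 8.7]
orientation: [2.493, -1.912, -0.0]
ft_force: [1.2, -0.2, -0.9]
width: 21.7
t: 8.8
ee_pos: [445.3, -314.2, 119.1]
orientation: [2.493, -1.912, 0.0]
ft_force: [0.3, 0.3, -2.5]
width: 21.7
az 24.83 shift cm [-40.25   7.27   0.11]
az -155.17 shift cm [40.25 -7.27  0.11]
pos [ 445.3 -314.2  119.1] xdir -74.97 tilt [ 1.e-04 -1.e-04 -1.e+00] F [ 0.3  0.3 -2.5] q6 0.67 t 8.8
```

```bash
python3 -m inch '[{"tx":0,"ty":0,"tz":0,"ax":0,"ay":0,"az":8.28,"jaw":0},{"tx":0,"ty":0,"tz":0,"ax":0,"ay":0,"az":8.28,"jaw":0},{"tx":0,"ty":0,"tz":0,"ax":0,"ay":0,"az":8.28,"jaw":0},{"tx":-5.03,"ty":0.91,"tz":0,"ax":0,"ay":0,"az":0,"jaw":0},{"tx":-5.03,"ty":0.91,"tz":0,"ax":0,"ay":0,"az":0,"jaw":0},{"tx":-5.03,"ty":0.91,"tz":0,"ax":0,"ay":0,"az":0,"jaw":0},{"tx":-5.03,"ty":0.91,"tz":0,"ax":0,"ay":0,"az":0,"jaw":0},{"tx":-5.03,"ty":0.91,"tz":0,"ax":0,"ay":0,"az":0,"jaw":0},{"tx":-5.03,"ty":0.91,"tz":0,"ax":0,"ay":0,"az":0,"jaw":0},{"tx":-5.03,"ty":0.91,"tz":0,"ax":0,"ay":0,"az":0,"jaw":0},{"tx":-5.03,"ty":0.91,"tz":0,"ax":0,"ay":0,"az":0,"jaw":0}]';python3 -m inch '[{"tx":0,"ty":0,"tz":0,"ax":0,"ay":0,"az":0,"jaw":0},{"tx":0,"ty":0,"tz":0,"ax":0,"ay":0,"az":0,"jaw":0}]'
python3 - <<'E'
from h import *
plan(press(-270,0,60),-99.8)
ims=[]
for c in ("top","side"):
    im,d=viewer.get_image(c); u,v=proj(c,[580,60,60])[0].astype(int); x=im[v-70:v+70,u-84:u+84,::-1]; ims.append(cv2.resize(x,(400,333),interpolation=cv2.INTER_CUBIC))
    for m in masks_of(c,"gauge")[:3]:
        P,_=pts(c,d,m["pixels"]); P=P[(P[:,2]>80)&(P[:,1]>0)]
        if len(P)>20:
            q=(P-O)@R.from_euler("z",YAW).as_matrix(); b=q[(q[:,0]>-210)]
            print(c,m["score"],"press frame min",q.min(0).round(),"max",q.max(0).round(),"blade line y",np.polyfit(b[:,0],b[:,1],1).round(3),"z",np.polyfit(b[:,0],b[:,2],1).round(3))
cv2.imwrite("pics/k.png",np.hstack(ims))
E
```

```text
t: 10.18
ee_pos: [441.0, 95.9, 117.5]
orientation: [2.022, -2.401, -0.003]
ft_force: [0.5, 0.2, -0.5]
width: 21.7
t: 10.42
ee_pos: [441.4, 94.3, 117.8]
orientation: [2.023, -2.4, -0.002]
ft_force: [-1.0, -1.0, -1.8]
width: 22.1
az 0.05 shift cm [-0.06 -0.08  5.78]
az -179.95 shift cm [0.06 0.08 5.78]
pos [441.4  94.3 117.8] xdir -99.75 tilt [-2.7e-03 -5.0e-04 -1.0e+00] F [-1.  -1.  -1.8] q6 1.93 t 10.425
side 0.68 press frame min [-305.  -17.  109.] max [-94.  86. 242.] blade line y [ -0.27  -31.259] z [ -0.131 100.05 ]
```

View pics/k.png

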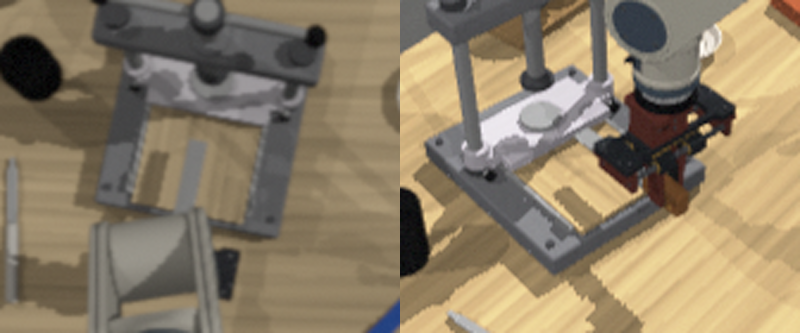

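```bash
python3 -m inch '[{"tx":0,"ty":0,"tz":3,"ax":0,"ay":0,"az":0,"jaw":0},{"tx":0,"ty":0,"tz":2,"ax":0,"ay":0,"az":0,"jaw":0},{"tx":0,"ty":0,"tz":0.5,"ax":0,"ay":0,"az":0,"jaw":0},{"tx":0,"ty":0,"tz":0,"ax":0,"ay":0,"az":0,"jaw":0}]';python3 -m inch '[{"tx":0,"ty":0,"tz":0.2,"ax":0,"ay":0,"az":0,"jaw":0},{"tx":0,"ty":0,"tz":0,"ax":0,"ay":0,"az":0,"jaw":0}]';python3 -m inch '[{"tx":0,"ty":0,"tz":0.1,"ax":0,"ay":0,"az":0,"jaw":0},{"tx":0,"ty":0,"tz":0,"ax":0,"ay":0,"az":0,"jaw":0}]'; python3 -c "
from h import *
print(get_obs()['moment']);plan(press(-270,0,58.7),-99.8)"
```

```text
t: 11.12
ee_pos: [442.5, 94.0, 63.8]
orientation: [2.022, -2.404, -0.001]
ft_force: [-0.1, -1.0, -0.6]
width: 21.7
t: 11.38
ee_pos: [442.7, 94.5, 62.2]
orientation: [-2.023, 2.403, -0.0]
ft_force: [0.3, -0.6, -1.3]
width: 22.0
t: 11.62
ee_pos: [442.4, 94.5, 60.8]
orientation: [-2.023, 2.403, 0.0]
ft_force: [-0.1, -0.2, -0.8]
width: 21.6
[0.09912224 0.08104852 0.02397258]
az -0.01 shift cm [-0.02  0.02  0.21]
az 179.99 shift cm [ 0.02 -0.02  0.21]
pos [442.4  94.5  60.8] xdir -99.81 tilt [-0.e+00  2.e-04 -1.e+00] F [-0.1 -0.2 -0.8] q6 1.93 t 11.625
```

```bash
for i in 1; do python3 -m inch '[{"tx":0,"ty":0,"tz":0.1,"ax":0,"ay":0,"az":0,"jaw":0},{"tx":0,"ty":0,"tz":0,"ax":0,"ay":0,"az":0,"jaw":0}]'; done; python3 -c "
from h import *
print(get_obs()['moment'])";  python3 -m inch '[{"tx":0,"ty":0,"tz":0.1,"ax":0,"ay":0,"az":0,"jaw":0},{"tx":0,"ty":0,"tz":0,"ax":0,"ay":0,"az":0,"jaw":0}]'; python3 -c "
from h import *
print(get_obs()['moment'])"; python3 -m inch '[{"tx":0,"ty":0,"tz":0.05,"ax":0,"ay":0,"az":0,"jaw":0},{"tx":0,"ty":0,"tz":0,"ax":0,"ay":0,"az":0,"jaw":0}]';python3 -c "
from h import *
print(get_obs()['moment']);plan(press(-270,0,58.7),-99.8)"
```

```text
t: 11.88
ee_pos: [442.3, 94.5, 59.6]
orientation: [2.023, -2.403, -0.0]
ft_force: [0.1, 0.1, -1.0]
width: 22.3
[0.05350089 0.04913876 0.00067727]
t: 12.12
ee_pos: [442.4, 94.5, 58.7]
orientation: [2.023, -2.403, -0.0]
ft_force: [0.2, 0.2, -1.2]
width: 21.8
[-0.00145434  0.03145023 -0.02418273]
t: 12.38
ee_pos: [442.4, 94.5, 58.4]
orientation: [-2.023, 2.403, 0.0]
ft_force: [-2.0, -0.8, 3.1]
width: 21.9
[-0.00063451  0.05388296  0.02748477]
az -0.01 shift cm [-0.02  0.02 -0.03]
az 179.99 shift cm [ 0.02 -0.02 -0.03]
pos [442.4  94.5  58.4] xdir -99.81 tilt [-1.e-04  2.e-04 -1.e+00] F [-2.  -0.8  3.1] q6 1.93 t 12.375
```

```bash
python3 -m inch '[{"tx":0,"ty":-1,"tz":0,"ax":0,"ay":0,"az":0,"jaw":0},{"tx":0,"ty":-1,"tz":0,"ax":0,"ay":0,"az":0,"jaw":0},{"tx":0,"ty":-1,"tz":0,"ax":0,"ay":0,"az":0,"jaw":0},{"tx":0,"ty":-1,"tz":0,"ax":0,"ay":0,"az":0,"jaw":0},{"tx":0,"ty":-1,"tz":0,"ax":0,"ay":0,"az":0,"jaw":0},{"tx":0,"ty":-1,"tz":0,"ax":0,"ay":0,"az":0,"jaw":0},{"tx":0,"ty":0,"tz":0,"ax":0,"ay":0,"az":0,"jaw":0},{"tx":0,"ty":0,"tz":0,"ax":0,"ay":0,"az":0,"jaw":0}]'; python3 -c "
from h import *
print(get_obs()['moment']);plan(press(-190,0,58.6),-99.8)
print(get_obs()['ft_force']@press(1,0,0)-get_obs()['ft_force']@O)"
```

```text
t: 13.38
ee_pos: [502.8, 84.2, 58.4]
orientation: [-2.022, 2.402, -0.002]
ft_force: [1.5, -1.8, 2.7]
width: 21.8
[-0.19509491 -0.39259936 -0.03106322]
az -0.01 shift cm [-0.01 -1.85 -0.02]
az 179.99 shift cm [ 0.01  1.85 -0.02]
pos [502.8  84.2  58.4] xdir -99.81 tilt [ 2.1e-03  2.0e-04 -1.0e+00] F [ 1.5 -1.8  2.7] q6 1.88 t 13.375
1.8168889596548752
```

```bash
cat > f.py <<'E'
from h import *
o=get_obs(); B=R.from_euler("z",YAW).as_matrix()
print("PRESSFRAME F",(o["ft_force"]@B).round(1),"M",(o["moment"]@B).round(2),"tip x",((o["ee_pos"]-O)@B+[175,0,0]).round(1))
E
python3 -m inch '[{"tx":0,"ty":-0.6,"tz":0,"ax":0,"ay":0,"az":0,"jaw":0},{"tx":0,"ty":-0.6,"tz":0,"ax":0,"ay":0,"az":0,"jaw":0},{"tx":0,"ty":-0.5,"tz":0,"ax":0,"ay":0,"az":0,"jaw":0},{"tx":0,"ty":0,"tz":0,"ax":0,"ay":0,"az":0,"jaw":0},{"tx":0,"ty":0,"tz":0,"ax":0,"ay":0,"az":0,"jaw":0}]'; python3 f.py
python3 -m inch '[{"tx":0,"ty":-0.2,"tz":0,"ax":0,"ay":0,"az":0,"jaw":0},{"tx":0,"ty":0,"tz":0,"ax":0,"ay":0,"az":0,"jaw":0}]'; python3 f.py
python3 -m inch '[{"tx":0,"ty":-0.2,"tz":0,"ax":0,"ay":0,"az":0,"jaw":0},{"tx":0,"ty":0,"tz":0,"ax":0,"ay":0,"az":0,"jaw":0}]'; python3 f.py
python3 -m inch '[{"tx":0,"ty":-0.2,"tz":0,"ax":0,"ay":0,"az":0,"jaw":0},{"tx":0,"ty":0,"tz":0,"ax":0,"ay":0,"az":0,"jaw":0}]'; python3 f.py
```

```text
t: 14.0
ee_pos: [516.7, 81.4, 58.5]
orientation: [2.022, -2.401, -0.004]
ft_force: [-7.8, 1.3, 14.3]
width: 22.2
PRESSFRAME F [-7.9 -0.1 14.3] M [-0.02  1.22  0.01] tip x [-19.4  -0.5  58.5]
t: 14.25
ee_pos: [517.8, 81.2, 58.5]
orientation: [2.021, -2.401, -0.005]
ft_force: [-10.6, 0.5, 17.3]
width: 21.8
PRESSFRAME F [-10.5  -1.3  17.3] M [0.09 1.56 0.04] tip x [-18.2  -0.5  58.5]
t: 14.5
ee_pos: [519.9, 80.8, 58.5]
orientation: [2.021, -2.401, -0.005]
ft_force: [-9.9, 1.3, 15.9]
width: 21.8
PRESSFRAME F [-10.   -0.4  15.9] M [ 0.11  1.53 -0.03] tip x [-16.1  -0.5  58.5]
t: 14.75
ee_pos: [521.8, 80.5, 58.5]
orientation: [2.021, -2.401, -0.005]
ft_force: [-10.1, 1.5, 17.3]
width: 21.8
PRESSFRAME F [-10.2  -0.2  17.3] M [0.09 1.52 0.  ] tip x [-14.1  -0.5  58.5]
```

```bash
python3 -m inch '[{"tx":0,"ty":0,"tz":-0.05,"ax":0,"ay":0,"az":0,"jaw":0},{"tx":0,"ty":0,"tz":0,"ax":0,"ay":0,"az":0,"jaw":0}]'; python3 f.py; python3 -m inch '[{"tx":0,"ty":0,"tz":-0.04,"ax":0,"ay":0,"az":0,"jaw":0},{"tx":0,"ty":0,"tz":0,"ax":0,"ay":0,"az":0,"jaw":0}]'; python3 f.py
python3 - <<'E'
from h import *
plan(press(-190,0,58.6),-99.8)
Z=np.load("cside.npz"); im,d=viewer.get_image("side")
m=masks_of("side","platen")[0]["pixels"]
k=m&(d>0)&(Z["d"]>0)&(np.abs(d-Z["d"])<15); P,_=pts("side",d,k);P0,_=pts("side",Z["d"],k)
print("platen dz median",np.median(P[:,2]-P0[:,2]),k.sum())
u,v=proj("side",press(-90,0,55))[0].astype(int)
cv2.imwrite("pics/l.png",cv2.resize(im[v-60:v+60,u-75:u+75,::-1],(750,600),interpolation=cv2.INTER_CUBIC))
E
```

```text
t: 15.0
ee_pos: [523.5, 80.4, 58.5]
orientation: [2.022, -2.402, -0.002]
ft_force: [-3.5, 0.9, 4.9]
width: 21.7
PRESSFRAME F [-3.6  0.3  4.9] M [ 0.11  0.79 -0.  ] tip x [-12.5  -0.3  58.5]
t: 15.25
ee_pos: [524.1, 80.3, 58.7]
orientation: [2.023, -2.403, -0.001]
ft_force: [-1.2, 1.1, -1.8]
width: 21.6
PRESSFRAME F [-1.3  0.9 -1.8] M [0.06 0.13 0.01] tip x [-11.9  -0.3  58.7]
az -0.01 shift cm [-0.03  0.31  0.01]
az 179.99 shift cm [ 0.03 -0.31  0.01]
pos [524.1  80.3  58.7] xdir -99.81 tilt [-6.e-04  1.e-04 -1.e+00] F [-1.2  1.1 -1.8] q6 1.87 t 15.25
platen dz median -0.10338911654183391 1110
```

View pics/l.png

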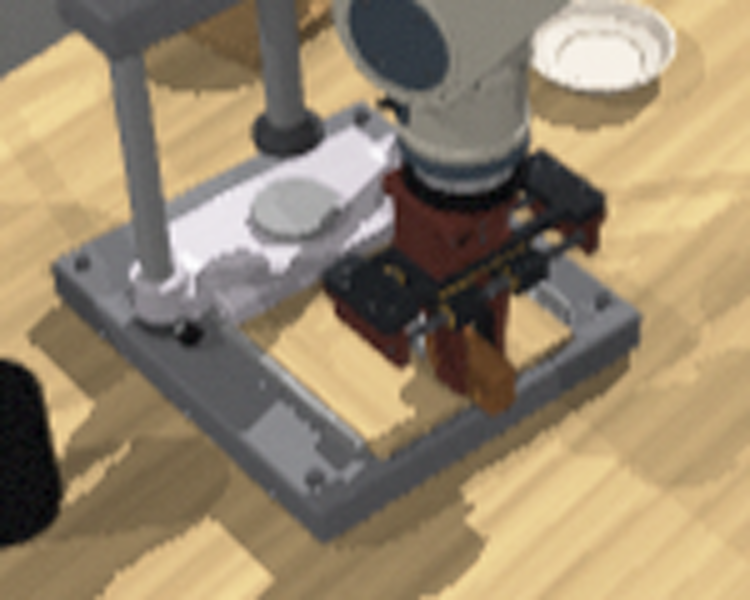

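```bash
for k in 1; do python3 -m inch '[{"tx":0,"ty":-0.2,"tz":0.01,"ax":0,"ay":0,"az":0,"jaw":0},{"tx":0,"ty":0,"tz":0,"ax":0,"ay":0,"az":0,"jaw":0}]' >/dev/null; python3 f.py; done
python3 -m inch '[{"tx":0,"ty":-0.2,"tz":0,"ax":0,"ay":0,"az":0,"jaw":0},{"tx":0,"ty":0,"tz":0,"ax":0,"ay":0,"az":0,"jaw":0}]' >/dev/null; python3 f.py
python3 -m inch '[{"tx":0,"ty":-0.2,"tz":0,"ax":0,"ay":0,"az":0,"jaw":0},{"tx":0,"ty":0,"tz":0,"ax":0,"ay":0,"az":0,"jaw":0}]' >/dev/null; python3 f.py
python3 -m inch '[{"tx":0,"ty":-0.2,"tz":0,"ax":0,"ay":0,"az":0,"jaw":0},{"tx":0,"ty":0,"tz":0,"ax":0,"ay":0,"az":0,"jaw":0}]' >/dev/null; python3 f.py
```

```text
PRESSFRAME F [ 0.4 -1.  -4.5] M [ 0.06  0.36 -0.02] tip x [-9.8 -0.3 58.8]
PRESSFRAME F [-1.1 -0.6 -5.1] M [ 0.01  0.59 -0.02] tip x [-8.1 -0.3 58.8]
PRESSFRAME F [-1.2  0.2 -4.4] M [0.04 0.77 0.01] tip x [-6.2 -0.3 58.7]
PRESSFRAME F [-5.5 -0.2 -1.8] M [0.1  1.16 0.02] tip x [-5.2 -0.5 58.6]
```

```bash
python3 -m inch '[{"tx":0,"ty":-0.15,"tz":0.01,"ax":0,"ay":0,"az":0,"jaw":0},{"tx":0,"ty":0,"tz":0,"ax":0,"ay":0,"az":0,"jaw":0}]' >/dev/null; python3 f.py
python3 -m inch '[{"tx":0,"ty":-0.15,"tz":0,"ax":0,"ay":0,"az":0,"jaw":0},{"tx":0,"ty":0,"tz":0,"ax":0,"ay":0,"az":0,"jaw":0}]' >/dev/null; python3 f.py
cat > pl.py <<'E'
from h import *
Z=np.load("cside.npz")
for cam in ("side","top"):
    Z=np.load(f"c{cam}.npz"); im,d=viewer.get_image(cam); m=masks_of(cam,"platen")[0]["pixels"]
    k=m&(d>0)&(Z["d"]>0)&(np.abs(d-Z["d"])<10); P,_=pts(cam,d,k);P0,_=pts(cam,Z["d"],k); e=P[:,2]-P0[:,2]
    print(cam,"platen dz",np.median(e).round(2),"+-",(1.25*e.std()/len(e)**.5).round(2),len(e))
    m=masks_of(cam,"pallet")
    if m:
        P,_=pts(cam,d,m[0]["pixels"]); q=(P-O)@R.from_euler("z",YAW).as_matrix(); q=q[(abs(q[:,2]-50)<8)&(abs(q[:,1])<75)]; print(" pallet z",np.median(q[:,2]),"slope",np.polyfit(q[:,0],q[:,2],1)[0].round(4))
E
python3 pl.py; python3 f.py; python3 -c "
from h import *
plan(press(-182,0,58.6),-99.8)"
```

```text
PRESSFRAME F [-9.6 -0.2  0.9] M [ 0.07  1.44 -0.01] tip x [-4.4 -0.6 58.6]
PRESSFRAME F [-8.9 -0.   0.3] M [0.09 1.38 0.  ] tip x [-2.8 -0.6 58.6]
side platen dz -4.5 +- 0.25 259
 pallet z 51.22186475341033 slope 0.0051
top platen dz 0.09 +- 0.15 1073
 pallet z 49.51890239893028 slope 0.0013
PRESSFRAME F [-8.5  0.5  0.1] M [ 0.09  1.39 -0.04] tip x [-2.8 -0.6 58.6]
az -0.01 shift cm [-0.06  0.42 -0.  ]
az 179.99 shift cm [ 0.06 -0.42 -0.  ]
pos [533.   78.5  58.6] xdir -99.81 tilt [-0.004 -0.    -1.   ] F [-8.3  2.   0.1] q6 1.87 t 17.15
```

```bash
python3 -m inch '[{"tx":0,"ty":0,"tz":0,"ax":0,"ay":0,"az":0,"jaw":0},{"tx":0,"ty":0,"tz":0,"ax":0,"ay":0,"az":0,"jaw":0},{"tx":0,"ty":0,"tz":0,"ax":0,"ay":0,"az":0,"jaw":0},{"tx":0,"ty":0,"tz":0,"ax":0,"ay":0,"az":0,"jaw":0}]'; python3 f.py; python3 pl.py
python3 - <<'E'
from h import *
ims=[]
for c in ("top","side"):
    im,d=viewer.get_image(c); u,v=proj(c,press(-90,0,60))[0].astype(int); ims.append(cv2.resize(im[v-55:v+55,u-66:u+66,::-1],(400,333),interpolation=cv2.INTER_CUBIC))
cv2.imwrite("pics/m.png",np.hstack(ims))
E
```

```text
t: 17.65
ee_pos: [533.0, 78.5, 58.6]
orientation: [2.021, -2.401, -0.004]
ft_force: [-8.1, 2.0, -0.2]
width: 22.0
PRESSFRAME F [-8.3  0.5 -0.2] M [0.08 1.31 0.07] tip x [-2.8 -0.5 58.6]
side platen dz 0.32 +- 0.12 931
 pallet z 51.027724755028046 slope 0.0111
top platen dz 0.1 +- 0.14 1096
 pallet z 49.96550910962202 slope -0.0043
```

View pics/m.png

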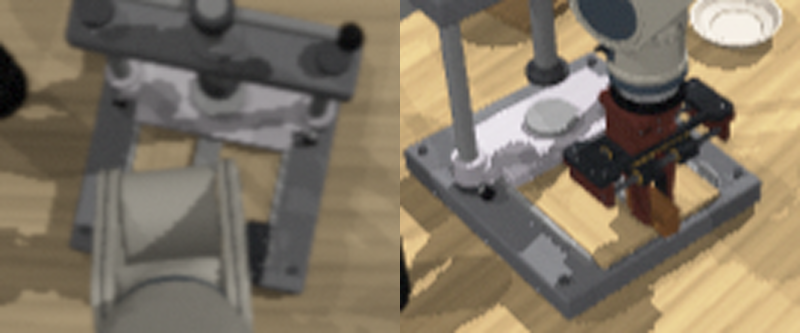

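The picture shows the blade straight under the platen (205,150 in the top view), with the handle gripped over the pallet front. The forces are steady, so I'm handing in.

```bash
python3 -c "
from workcell import ctrl
print(ctrl.close_job())"
```

```text
the job is handed in; nothing more can be done
None
```

I pressed the pallet down to its firm stop and slid the gauge in under the platen until it dragged. I then handed the job in at about 18 s of the 58 s allowed. No verdict was reported.

**Pallet:** The fingers stopped at 50.1 mm with about 24 N down. The camera fits afterwards put its top at 50–51 mm, which is level within their noise. One of the last slope fits (0.011) was above the 0.008 limit, but the other camera gave -0.004, so I put that down to noise.

**Gauge:** The last force readings were steady:
- **Drag:** about 8 N along the blade, with almost no net vertical force on the tool.
- **Depth:** the tip is about 47 mm inside the platen's front edge, which suggests a gap of about 6.5 mm.
- **Grip:** the jaws are at 22 mm on the handle, aligned with the press to within my roughly 1° fit.

**Platen:** The final camera checks showed a rise of 0.1 mm (top) and 0.3 mm (side), below the 1.5 mm limit. An earlier side reading of -4.5 mm came from a partly hidden view, and the next look did not repeat it.

**False start:** On the way in, the gauge dragged too early because I was pushing it down onto the pallet. I lifted it by about 0.9 mm, which removed the drag, and continued. I did not measure the bystanders again, but nothing in the moves came near them.

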